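# Put the mixed-up stock back with its own kind

## Task

Three products in the supply store were put back in one another's trays, and a fourth stands on the table. Stand each of the four loose products upright in the middle of the near pocket (the one towards the robot, with the pale round pad) of the tray that holds another of its kind in its far pocket; the one empty pocket can serve as the parking place while you swap. Do not knock any of the four over.

Things in the scene. Friction and masses are not known exactly. Their poses are not given: they have to be found in the camera images.
- jar_mid (a point): The wide round jar: white plastic with a grey lid, 62 mm across (lid 63), 62 mm high, about 250 g. The point is at its centre, half-way up; z is up along its height. Loose; at the start it stands in the near pocket of a tray that belongs to another product.
- bottle_mid (a point): The slim round bottle: white plastic, 44 mm across and straight-sided up to 66 mm above its foot, then a shoulder and a grey cap 23 mm across; 92 mm high in all, about 150 g. The point is at its centre, half-way up; z is up along its height. Loose; at the start it stands in the near pocket of a tray that belongs to another product.
- carton_mid (a point): The square cardboard carton with a strip of pale tape: 54 mm by 54 mm, 62 mm high, sides along its x and y, about 200 g. The point is at its centre, half-way up; z is up along its height. Loose; at the start it stands in the near pocket of a tray that belongs to another product.
- longbox_mid (a point): The oblong cardboard carton with a strip of pale tape: 84 mm along its x, 40 mm along its y, 56 mm high, about 160 g. The point is at its centre, half-way up; z is up along its height. Loose; at the start it stands on the bare table between or beside the trays, with a tape roll (80 mm across, 24 mm high) about 110 mm beyond it and a marker pen (12 mm high) on its near side.
- tray_jar: The tray of the round jar. Low black fixed tray, 212 (x) by 116 mm (y), floor 4 mm thick, rims and a cross rib 11 mm high. Near pocket (-x side), inside 102 by 108 mm, pale pad 60 mm across in its middle; the far pocket holds a fixed round jar like the loose one, centred 102 mm along +x. Origin: underside, below the middle of the near pocket. Yaw within 0.12 of 0.
- tray_bottle: The tray of the slim bottle. Low black fixed tray, 212 (x) by 116 mm (y), floor 4 mm thick, rims and a cross rib 11 mm high. Near pocket (-x side), inside 102 by 108 mm, pale pad 60 mm across in its middle; the far pocket holds a fixed slim bottle like the loose one, centred 102 mm along +x. Origin: underside, below the middle of the near pocket. Yaw within 0.12 of 0.
- tray_carton: The tray of the square carton. Low black fixed tray, 212 (x) by 116 mm (y), floor 4 mm thick, rims and a cross rib 11 mm high. Near pocket (-x side), inside 102 by 108 mm, pale pad 60 mm across in its middle; the far pocket holds a fixed square carton like the loose one, centred 102 mm along +x. Origin: underside, below the middle of the near pocket. Yaw within 0.12 of 0.
- tray_longbox: The tray of the oblong carton. Low black fixed tray, 212 (x) by 116 mm (y), floor 4 mm thick, rims and a cross rib 11 mm high. Near pocket (-x side), inside 102 by 108 mm, pale pad 60 mm across in its middle; the far pocket holds a fixed oblong carton like the loose one, centred 102 mm along +x. Origin: underside, below the middle of the near pocket. Yaw within 0.12 of 0.
Things that resemble listed ones, but are neither listed nor needed, are in the scene too. Leave any yellow look-alike of the part that bears jar_mid alone.

How it is judged:
By the outcome, as a careful person would: the job done as asked, in the order asked, and still so for the second after the job is handed in, with the robot touching nothing.
It also fails if it takes over 120 s, if anything falls off the work surface, if the arm or the gripper's body presses on something with over 40 N, if the wrist force passes 120 N, or if a joint passes its speed limit or range.

## Robot

A 6-joint arm with a two-finger parallel gripper is mounted at the origin on the work surface. World frame = base frame: x ahead of the robot, y to its left, z up, the work surface at z = 0. Lengths are in m, angles in rad, forces in N, time in s.
With the tool pointing down it reaches from about 0.35 to 0.975 m from the base axis. Payload 4.9 kg.
Tool frame: the origin (TCP) lies at the very end of the fingers, on their centre line; the grasp point (between the pads) lies 19 mm behind it (ctrl.pinch_z is the distance from the TCP to the grasp point, in m); z points along the fingers, y is the line along which they close (so a half turn about z gives the same grasp; the last joint's range is limited). The gripper opens to 85 mm and grips with 20 to 120 N. Pads are 22 mm wide; open, the fingers measure 114 mm over their backs; the gripper's body (76 mm by 85 mm) begins 54 mm behind the grasp point. The pads swing forward as they close: fully open they stand 13 mm farther back than shut.
Start: joints at [-1.37, 0.053, 1.613, -0, 1.476, -0.119], TCP at [0.196, -0.593, 0.231] pointing down, gripper open.
Joint ranges: [-3.01, 3.01], [-1.01, 2.22], [0.06, 2.58], [-1.02, 4.17], [0.09, 2.62], [-3.14, 3.14]. Speed limits (rad/s): [2.57, 2.57, 3.14, 3.14, 3.14, 3.14].

## Interface

Orientations are given as a rotation vector (axis times angle).
In Python, from station import ctrl, optics gives the robot as it stands. The module is installed in compiled form; this text tells all that it offers.
- The arm moves only by the shell command python3 -m handwheel 'ROWS' [OPENING] [FORCE]. ROWS is JSON, one flat list of numbers, 6 for each row, row after row: the shift along the tool's x, y, z in m, then the turn, a rotation vector about the tool's x, y, z in degrees. A call has 1 to 20 rows; each row shifts and turns the commanded pose from where the row before left it, along the tool's axes as they then stand; what a row does not reach is not made up. A row lasts 1/10 s, in which the tool goes at most 50 mm and 8.59 degrees, less where a joint would pass 70% of its speed; a pose out of reach is approached as far as the arm can. A call is refused whole if a number of a shift passes 0.05 or a number of a turn 8.59, either way. A call with a gripper value outside its range is refused whole. OPENING is the closure, from 0 (fully open) to 1 (shut), set as the call begins (- or left out, the last holds). The fingers move at their own pace and stop on an object; FORCE is the grip in N (left out, the last holds). Time passes only in rows, so rows that do not move let the fingers close. It gives the time, the measured TCP pose, the force and the opening at its end, in the units of the state.
- ctrl.get_obs(): the state, without advancing time (a new reading comes with each control period).
- optics.get_image(name): name is "scene" or "side" or "wrist"; returns (picture, depth): 400x640x3 uint8, red, green, blue; 400x640 float32, m along the optical axis (not along the pixel's ray), 0 where there is no reading.
- optics.get_calibration(name): a dict with "fovy" (degrees; the focal length in pixels is half the picture's height over the tangent of half this angle, whatever the lens; pixels are square), "cx", "cy" (the principal point, pixels), "rvec" (rotation vector, rad) and "tvec" (3), from world to camera coordinates, as OpenCV has them; the wrist camera has in their place "mount" (4x4, takes a point from camera to tool coordinates, whose origin is the TCP and whose axes are the flange's). Camera axes: x right, y down, z forward; pixel columns grow to the right and rows downward; lengths in m; the calibration is good to about 2 mm. A picture is of the moment at which its call begins: read the wrist's pose just before it. get_calibration takes no time and is no camera call.
- ctrl.finish_job(): hands the job in, once; it reports no verdict.
The state is a dict: "t": time; "q": joint angles; "dq": joint speeds; "effort": joint torques, N m; "tool_pos": TCP position; "tool_rot": TCP orientation; "contact_force": force on the tool from outside, world axes, zero at the start; "wrist_torque": the same for the moment, N m; "opening": finger opening in m.
Only numpy, scipy, OpenCV 4.12 (cv2) and the standard library are available. Lean on these libraries where they do the work, as an engineer would, in place of code of your own. Each camera call takes 0.05 s, during which the arm holds its last target. There are 200 camera calls.

## Working session

There is one attempt and no reset: what is moved stays moved. The work goes in short steps, Python scripts to look and compute and a shell command to move; the robot and the scene stay as the last step left them, time stands still between calls to the robot, and variables do not carry over. Pictures are saved under pics/ and viewed, on a budget of 14 in all, crops included, one or two more only if the job needs it, and the job is handed in when it is done.

```bash
mkdir -p pics; cat > h.py <<'E'
import numpy as np, cv2
from scipy.spatial.transform import Rotation as R
from station import ctrl, optics
def grab(n):
    o=ctrl.get_obs(); im,d=optics.get_image(n); c=optics.get_calibration(n)
    f=200/np.tan(np.radians(c['fovy'])/2)
    if n=='wrist':
        T=np.eye(4);T[:3,:3]=R.from_rotvec(o['tool_rot']).as_matrix();T[:3,3]=o['tool_pos'];M=T@np.array(c['mount'])
    else:
        M=np.eye(4);r=R.from_rotvec(np.ravel(c['rvec'])).as_matrix();M[:3,:3]=r.T;M[:3,3]=-r.T@np.ravel(c['tvec'])
    v,u=np.mgrid[:400,:640]
    P=np.stack([(u-c['cx'])/f*d,(v-c['cy'])/f*d,d],-1)@M[:3,:3].T+M[:3,3]
    P[d==0]=np.nan
    return im,d,P,M,f,c
def save(n,im): cv2.imwrite('pics/'+n,im[...,::-1])
E
python3 - <<'E'
from h import *
for n in ['scene','side']:
    im,d,P,M,f,c=grab(n); save(n+'0.png',im); np.savez('/tmp/'+n,im=im,P=P)
    print(n,M[:3,3],{k:v for k,v in c.items() if k not in('rvec','tvec')})
print(ctrl.get_obs())
E
```

```text
scene [0.86615884 0.47233583 0.74776568] {'fovy': 55.75265435922691, 'cx': 321.75336861112714, 'cy': 198.07601745757722}
side [-0.26738176  0.67595745  0.62877584] {'fovy': 44.619965953046375, 'cx': 313.41540161862025, 'cy': 205.1278920705873}
{'t': 0.1, 'q': array([-1.37005249e+00,  5.33360121e-02,  1.61414648e+00,  1.11901626e-05,
        1.47599171e+00, -1.19004916e-01]), 'dq': array([ 0.00018915, -0.00156558, -0.00358822,  0.00026872, -0.00029151,
        0.0008682 ]), 'effort': array([ 1.67298771e-03, -3.94897091e+01, -3.71365678e+01, -5.09522135e-05,
        3.85259773e-03, -1.31397306e-05]), 'tool_pos': array([ 0.1963437 , -0.59277196,  0.23016404]), 'tool_rot': array([-3.09967264e+00, -4.99822277e-01,  1.03213380e-04]), 'contact_force': array([-0.45361129, -0.89948211,  0.3688795 ]), 'wrist_torque': array([ 0.01357065,  0.01210881, -0.00023735]), 'opening': 0.08537294328868175}
```

View pics/scene0.png

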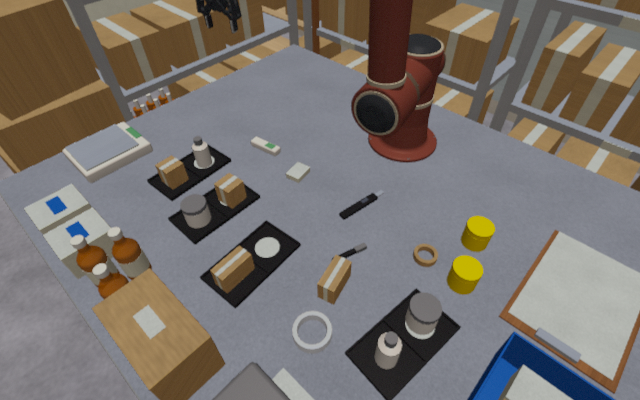

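View pics/side0.png

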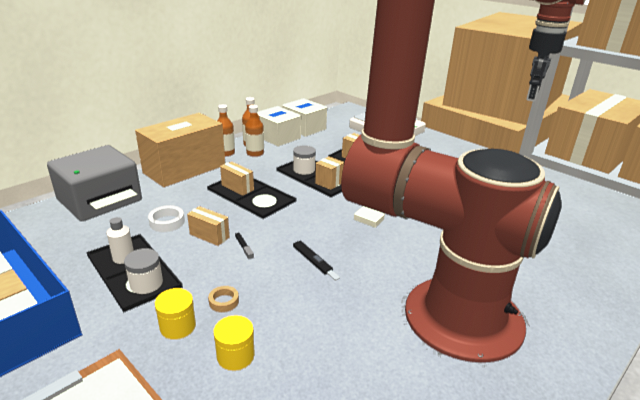

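Scene picture: the four trays, read by their far (fixed) product, are:

| Tray | Tray pixel | Near pocket holds |
|---|---|---|
| carton | (190,170) | bottle (202,153) |
| jar | (215,207) | carton (230,190) |
| longbox | (250,262) | nothing, pad at (267,247) |
| bottle | (403,340) | jar (422,312) |

- **Loose longbox:** at (334,278), with the tape roll at (312,330) beyond it and the marker at (350,250) near it.
- **Look-alikes to leave alone:** yellow jars at (479,233) and (465,275), plus the fixed products at (172,172), (196,210), (232,268) and (388,350).
- **Plan:** bottle to the longbox tray (parking), carton to the carton tray, jar to the jar tray, bottle to the bottle tray, longbox to the longbox tray.

```bash
cat > seg.py <<'E'
from h import *
def world_mask(n,lo,hi):
    z=np.load('/tmp/%s.npz'%n); return z['im'],z['P'],
out={}
for n in ['scene','side']:
    z=np.load('/tmp/%s.npz'%n); im,P=z['im'],z['P']
    Z=P[...,2]; tab=(abs(Z)<.01)&(P[...,0]>.3)&(P[...,0]<.9)&(abs(P[...,1])<.6)
    print(n,'table z',np.median(Z[tab]))
    m=((Z>.02)&(Z<.13)&(P[...,0]>.25)&(P[...,0]<1)&(abs(P[...,1])<.7)).astype(np.uint8)
    k,l,s,c=cv2.connectedComponentsWithStats(m)
    for i in range(1,k):
        if s[i,4]<80: continue
        q=P[l==i]; zt=np.percentile(q[:,2],97); t=q[q[:,2]>zt-.006]
        r=cv2.minAreaRect((t[:,:2]*1000).astype(np.float32))
        print(c[i].round(),s[i,4],'z',zt.round(3),'top rect',np.round(r[0],1),np.round(r[1],1),round(r[2],1),'all',q[:,:2].min(0).round(3),q[:,:2].max(0).round(3))
    # trays: black pixels near z 0..0.02
    b=((im.max(-1)<45)&(Z<.02)&(Z>-.01)&(P[...,0]>.3)&(P[...,0]<1)).astype(np.uint8)
    b=cv2.morphologyEx(b,cv2.MORPH_CLOSE,np.ones((3,3)))
    k,l,s,c=cv2.connectedComponentsWithStats(b)
    for i in range(1,k):
        if s[i,4]<300: continue
        q=P[l==i]; q=q[(q[:,2]<.02)]; r=cv2.minAreaRect((q[:,:2]*1000).astype(np.float32)); print('tray',c[i].round(),np.round(r[0],1),np.round(r[1],1),round(r[2],1))
    w=((im.min(-1)>170)&(Z<.015)&(Z>-.01)&(P[...,0]>.3)&(P[...,0]<1)).astype(np.uint8)
    k,l,s,c=cv2.connectedComponentsWithStats(w)
    for i in range(1,k):
        if s[i,4]<40: continue
        q=P[l==i]; r=cv2.minAreaRect((q[:,:2]*1000).astype(np.float32)); print('white',c[i].round(),np.round(r[0],1),np.round(r[1],1),round(r[2],1))
E
python3 seg.py
```

```text
scene table z -0.001584312969089674
[105. 149.] 2612 z 0.043 top rect [ 673.2 -619.5] [158.4 160.1] 89.8 all [ 0.564 -0.699] [ 0.763 -0.531]
[200. 151.] 363 z 0.094 top rect [ 492.  -367.4] [24.3 21.4] 47.4 all [ 0.471 -0.384] [ 0.514 -0.343]
[171. 170.] 584 z 0.066 top rect [ 591.7 -367.6] [54.7 56.7] 5.3 all [ 0.562 -0.398] [ 0.62  -0.337]
[229. 188.] 639 z 0.066 top rect [ 525.3 -189.1] [55.  55.2] 6.0 all [ 0.495 -0.218] [ 0.555 -0.159]
[129. 297.] 15008 z 0.13 top rect [861.5 -24.2] [350.2 115.8] 89.8 all [ 0.786 -0.473] [0.92  0.151]
[194. 209.] 669 z 0.066 top rect [ 629.5 -195.5] [60.5 60.2] 56.4 all [ 0.598 -0.227] [ 0.661 -0.163]
[232. 267.] 1015 z 0.06 top rect [670.8   8. ] [84.5 42.6] 3.9 all [ 0.628 -0.015] [0.714 0.032]
[334. 277.] 902 z 0.056 top rect [535.5 189. ] [86.3 40.5] 14.6 all [0.491 0.161] [0.581 0.219]
[465. 273.] 903 z 0.062 top rect [339.5 390.9] [61.3 61.6] 60.4 all [0.308 0.36 ] [0.372 0.422]
[423. 312.] 1074 z 0.066 top rect [478.6 374.6] [62.5 61. ] 60.9 all [0.447 0.344] [0.51  0.406]
[312. 330.] 503 z 0.024 top rect [648.  230.2] [78.3 77.9] 20.3 al
[... 1952 characters left out ...]
.643]
[134. 256.] 1943 z 0.095 top rect [581.8 370.6] [22.  22.2] 50.9 all [0.441 0.346] [0.598 0.409]
[175. 310.] 1405 z 0.064 top rect [334.6 393.1] [61.9 63. ] 48.3 all [0.303 0.362] [0.367 0.425]
tray [308. 180.] [ 572.9 -168.7] [212.7  69.4] 0.9
tray [254. 198.] [614.3   8.2] [215.6 118. ] 4.5
tray [125. 279.] [531.3 376.8] [115.1 215.4] 83.7
white [183. 255.] [624.6 -42.7] [1407.4  650.6] 89.9
white [445. 143.] [ 466.6 -671.7] [229.2 156.6] 0.2
white [264. 200.] [567.1   2.2] [56.  63.8] 51.5
white [166. 216.] [662.9 221.4] [54.4 29. ] 51.6
white [135. 289.] [474.4 401.3] [63.7 17.8] 12.9
white [223. 299.] [342.3 291.3] [30.2 19.3] 72.0
white [ 94. 381.] [319.1 554.1] [ 38.3 108.2] 0.1
```

```bash
cat > go.py <<'E'
import sys
from h import *
# usage: go.py x y z yaw(deg of tool x)  -> turn about tool z, then shift in turned tool axes
x,y,z,yaw=map(float,sys.argv[1:5]); o=ctrl.get_obs()
Rm=R.from_rotvec(o['tool_rot']).as_matrix(); cur=np.degrees(np.arctan2(Rm[1,0],Rm[0,0]))
d=np.array([x,y,z])-o['tool_pos']; a=np.radians(yaw); c,s=np.cos(a),np.sin(a)
print('pos',o['tool_pos'].round(4),'yaw',cur.round(2),'tilt',Rm[:2,2].round(4),'t',o['t'])
print('turn z',round(cur-yaw,2),' shift',np.round([c*d[0]+s*d[1],s*d[0]-c*d[1],-d[2]],4))
E
python3 go.py .49 -.366 .24 4.3; python3 -c "
from h import *
print(np.round(optics.get_calibration('wrist')['mount'],4), optics.get_calibration('wrist')['fovy'])"
```

```text
pos [ 0.1963 -0.5928  0.2302] yaw 18.32 tilt [-0.0004  0.0018] t 0.1
turn z 14.02  shift [ 0.3098 -0.2041 -0.0098]
[[ 3.000e-04 -9.595e-01 -2.819e-01  7.120e-02]
 [ 1.000e+00  3.000e-04  0.000e+00 -1.000e-04]
 [ 1.000e-04 -2.819e-01  9.595e-01 -1.427e-01]
 [ 0.000e+00  0.000e+00  0.000e+00  1.000e+00]] 71.98390446965519
```

```bash
python3 -m handwheel '[0,0,0,0,0,7, 0,0,0,0,0,7, 0.031,-0.0204,-0.001,0,0,0, 0.031,-0.0204,-0.001,0,0,0, 0.031,-0.0204,-0.001,0,0,0, 0.031,-0.0204,-0.001,0,0,0, 0.031,-0.0204,-0.001,0,0,0, 0.031,-0.0204,-0.001,0,0,0, 0.031,-0.0204,-0.001,0,0,0, 0.031,-0.0204,-0.001,0,0,0, 0.031,-0.0204,-0.001,0,0,0, 0.031,-0.0204,-0.001,0,0,0, 0,0,0,0,0,0]' 0
cat > near.py <<'E'
import sys
from h import *
# near.py name : wrist picture, blobs above tray, black tray extent, white pads, in world mm
n=sys.argv[1]; im,d,P,M,f,c=grab('wrist'); save(n+'.png',im); Z=P[...,2]
def rep(tag,m,mn,top=False):
    k,l,s,cc=cv2.connectedComponentsWithStats(m.astype(np.uint8))
    for i in range(1,k):
        if s[i,4]<mn: continue
        q=P[l==i]
        if top: zt=np.percentile(q[:,2],97); q=q[q[:,2]>zt-.006]
        r=cv2.minAreaRect((q[:,:2]*1000).astype(np.float32)); print(tag,cc[i].round(),s[i,4],'z',np.percentile(q[:,2],97).round(4),np.round(r[0],1),np.round(r[1],1),round(r[2],1))
far=d>.12
rep('top',(Z>.02)&(Z<.12)&far,300,True)
rep('tray',(im.max(-1)<45)&(Z<.02)&(Z>-.01)&far,1500)
rep('pad',(im.min(-1)>150)&(Z<.012)&(Z>-.01)&far,300)
E
python3 near.py w1; python3 go.py .49 -.366 .24 4.3
```

```text
t: 1.4
tool_pos: [0.4927, -0.3636, 0.2408]
tool_rot: [-3.138, -0.126, -0.001]
contact_force: [0.0, -0.2, 1.0]
opening: 0.0853
top [14. 19.] 1050 z 0.0539 [640.5  -9.6] [27.2 10.9] 2.9
top [548.  67.] 20632 z 0.0446 [ 639.  -619.1] [132.2 156.3] 4.3
top [176.  43.] 4095 z 0.0676 [ 626.4 -195.2] [62.3 62.3] 82.8
top [332.  93.] 2636 z 0.0677 [ 588.3 -367.4] [54.3 54. ] 3.1
top [178. 141.] 3011 z 0.0677 [ 522.1 -189.1] [54.5 55. ] 6.2
top [323. 181.] 1224 z 0.0974 [ 488.4 -367. ] [22.9 21.8] 3.6
top [265. 281.] 875 z 0.0237 [ 320.3 -289.6] [28.6 89.6] 9.0
tray [48. 76.] 7681 z 0.0117 [590.5   2.4] [157.8 116.6] 4.0
tray [209.  85.] 2952 z 0.012 [ 574.8 -196.9] [209.6 114.7] 0.9
tray [181.  95.] 2514 z 0.0115 [ 572.9 -184.9] [95.8 71.1] 86.8
pad [288. 183.] 114854 z 0.0016 [ 433.6 -254.4] [ 571.2 1083. ] 15.2
pad [43. 91.] 1841 z 0.0062 [566.    2.2] [60.4 60.2] 84.3
pad [338. 168.] 427 z 0.0065 [ 490.4 -379.9] [62.9 46.2] 44.4
pad [163. 376.] 1308 z 0.0014 [  93. -105.] [109.2  69.5] 14.4
pad [484. 380.] 1756 z 0.0014 [ 129.3 -679.7] [137.   81.6] 36.0
pos [ 0.4913 -0.365   0.2407] yaw 4.52 tilt [-0.0008  0.0006] t 1.45
turn z 0.22  shift [-0.0013  0.0009  0.0007]
```

View pics/w1.png

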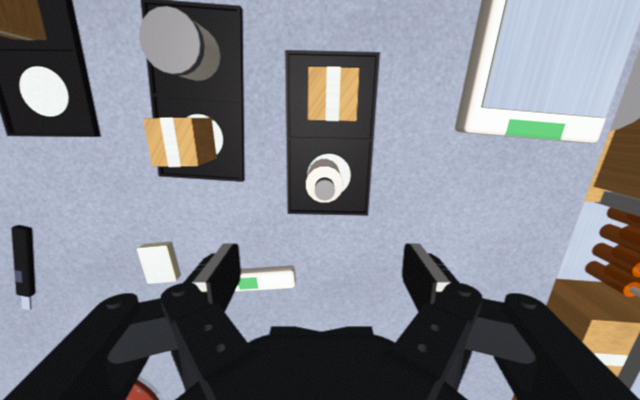

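Wrist view: bottle cap at (323,181) on the tray with the fixed carton at (332,93); the choice is confirmed, no yellow thing nearby. Descending on the bottle.

```bash
python3 -m handwheel '[-0.0029,0.0016,0.04,0,0,0, 0,0,0.04,0,0,0, 0,0,0.04,0,0,0, 0,0,0.03,0,0,0, 0,0,0.025,0,0,0, 0,0,0.02,0,0,0, 0,0,0.0157,0,0,0, 0,0,0,0,0,0, 0,0,0,0,0,0]' 0 40
python3 -m handwheel '[0,0,0,0,0,0, 0,0,0,0,0,0, 0,0,0,0,0,0, 0,0,0,0,0,0, 0,0,0,0,0,0, 0,0,0,0,0,0, 0,0,0,0,0,0, 0,0,0,0,0,0]' 1 40
```

```text
t: 2.35
tool_pos: [0.4872, -0.3688, 0.0309]
tool_rot: [3.139, 0.118, -0.0]
contact_force: [0.4, -0.6, 0.4]
opening: 0.0849
t: 3.15
tool_pos: [0.4882, -0.3689, 0.032]
tool_rot: [3.138, 0.119, 0.002]
contact_force: [-0.4, 1.4, 5.6]
opening: 0.0429
```

```bash
python3 -m handwheel '[0,0,-0.02,0,0,0, 0,0,-0.04,0,0,0, 0,0,-0.04,0,0,0, 0,0,-0.02,0,0,0, 0,0,0,0,0,0]'; python3 go.py .5667 .0019 .152 4.3
```

```text
t: 3.65
tool_pos: [0.4891, -0.3699, 0.1546]
tool_rot: [3.134, 0.118, 0.008]
contact_force: [0.4, -0.1, -1.0]
opening: 0.0431
pos [ 0.4891 -0.3699  0.1546] yaw 4.33 tilt [ 0.0051 -0.0051] t 3.65
turn z 0.03  shift [ 0.1053 -0.3649  0.0026]
```

```bash
python3 -m handwheel '[0.005,-0.017,0,0,0,0, 0.0096,-0.0332,0,0,0,0, 0.0096,-0.0332,0,0,0,0, 0.0096,-0.0332,0,0,0,0, 0.0096,-0.0332,0,0,0,0, 0.0096,-0.0332,0,0,0,0, 0.0096,-0.0332,0,0,0,0, 0.0096,-0.0332,0,0,0,0, 0.0096,-0.0332,0,0,0,0, 0.0096,-0.0332,0,0,0,0, 0.0096,-0.0332,0,0,0,0, 0.004,-0.016,0,0,0,0, 0,0,0,0,0,0, 0,0,0,0,0,0, 0,0,0,0,0,0]'; python3 go.py .5667 .0019 .032 4.3;python3 go.py .5667 .0019 .032 4.3
```

```text
t: 5.15
tool_pos: [0.5641, 0.0027, 0.1498]
tool_rot: [3.139, 0.117, -0.002]
contact_force: [0.4, 0.1, -1.2]
opening: 0.0431
pos [0.5641 0.0027 0.1498] yaw 4.26 tilt [-0.0014 -0.0003] t 5.15
turn z -0.04  shift [0.0026 0.001  0.1178]
pos [0.5641 0.0027 0.1498] yaw 4.26 tilt [-0.0014 -0.0003] t 5.15
turn z -0.04  shift [0.0026 0.001  0.1178]
```

```bash
python3 -m handwheel '[0.0026,0.001,0.03,0,0,0, 0,0,0.035,0,0,0, 0,0,0.025,0,0,0, 0,0,0.015,0,0,0, 0,0,0.008,0,0,0, 0,0,0.0055,0,0,0, 0,0,0,0,0,0, 0,0,0,0,0,0]'; python3 -m handwheel '[0,0,0,0,0,0, 0,0,0,0,0,0, 0,0,0,0,0,0, 0,0,0,0,0,0]' 0.3 ;  python3 -m handwheel '[0,0,0,0,0,0, 0,0,-0.02,0,0,0, 0,0,-0.03,0,0,0, 0,0,-0.04,0,0,0, 0,0,-0.04,0,0,0, 0,0,-0.03,0,0,0, 0,0,0,0,0,0, 0,0,0,0,0,0]' 0; python3 near.py w2; python3 go.py .521 -.189 .19 6 
```

```text
t: 5.95
tool_pos: [0.5684, 0.0025, 0.0335]
tool_rot: [3.139, 0.118, 0.004]
contact_force: [-0.2, 0.6, -1.5]
opening: 0.0427
t: 6.35
tool_pos: [0.5675, 0.0028, 0.0325]
tool_rot: [3.139, 0.119, 0.001]
contact_force: [0.8, 0.3, 0.6]
opening: 0.0598
t: 7.15
tool_pos: [0.5677, 0.0027, 0.1929]
tool_rot: [3.139, 0.119, 0.003]
contact_force: [-0.3, 0.1, -0.5]
opening: 0.0858
top [322.  81.] 4163 z 0.0616 [668.3   9.5] [84.  40.1] 4.1
top [112.  91.] 2251 z 0.0253 [645.9 231. ] [78.  80.1] 3.9
top [517. 144.] 4657 z 0.0674 [ 626.6 -194.4] [62. 63.] 11.2
top [  7. 144.] 536 z 0.038 [580.4 350.1] [ 8.1 32.7] 77.1
top [151. 201.] 4240 z 0.0576 [533.3 190.3] [84.5 41.8] 13.7
top [321. 186.] 1692 z 0.0973 [569.    3.1] [22.5 22.7] 79.8
top [626. 191.] 1375 z 0.0549 [ 577.7 -340.8] [35.4  4.1] 5.0
top [ 16. 235.] 1740 z 0.0647 [468.7 349.6] [10.7 43.8] 76.4
top [486. 236.] 3879 z 0.0675 [ 522.7 -188.5] [54.9 55.2] 5.8
top [ 20. 332.] 2212 z 0.0631 [332.7 372.5] [24.8 59.9] 79.4
top [484. 364.] 350 z 0.0237 [ 315.7 -256. ] [29.3 38.2] 11.6
tray [475. 163.] 7809 z 0.0117 [ 574. -195.] [210.3 117. ] 0.7
tray [ 41. 172.] 7368 z 0.0117 [531.7 357.6] [ 86. 211.] 82.8
tray [596. 227.] 7979 z 0.0116 [ 536.7 -368.6] [211.3 117.7] 4.4
pad [316. 150.] 125270 z 0.0015 [481.1  -1.5] [ 553.1 1027.7] 4.4
pad [120.  94.] 1766 z 0.0038 [646.4 238.1] [51.2 51.9] 45.2
pad [324. 167.] 496 z 0.0065 [575.7   1.4] [61.2 41.7] 87.5
pad [597. 257.] 1480 z 0.006 [ 486.5 -374.5] [61.8 60.5] 64.4
pad [158. 380.] 1814 z 0.0013 [218.3 228.1] [ 71.8 127.6] 62.4
pad [485. 386.] 1343 z 0.0013 [ 249.  -290.4] [99.5 67.2] 82.0
pos [0.5668 0.0028 0.1912] yaw 4.32 tilt [-0.0013  0.0001] t 7.2
turn z -1.68  shift [-0.0656  0.186   0.0012]
```

View pics/w2.png

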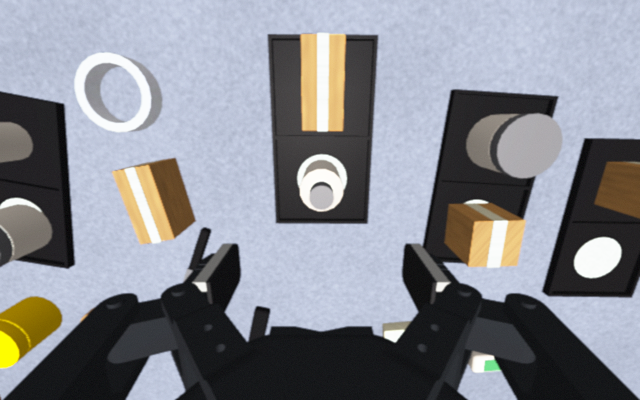

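Bottle stands upright in the parking pocket at (321,190); freed carton-tray pad at (597,257) and carton at (486,236) are visible. Next, the carton.

```bash
python3 -m handwheel '[0,0,0,0,0,-1.7, -0.0092,0.0265,0,0,0,0, -0.0092,0.0265,0,0,0,0, -0.0092,0.0265,0,0,0,0, -0.0092,0.0265,0,0,0,0, -0.0092,0.0265,0,0,0,0, -0.0092,0.0265,0,0,0,0, -0.0092,0.0265,0,0,0,0, 0,0,0,0,0,0, 0,0,0,0,0,0]' 0; python3 go.py .5223 -.1888 .022 6.0
```

```text
t: 8.2
tool_pos: [0.522, -0.1883, 0.1905]
tool_rot: [-3.135, -0.164, 0.004]
contact_force: [0.5, 0.5, -0.1]
opening: 0.0852
pos [ 0.522  -0.1883  0.1905] yaw 5.99 tilt [-0.0024  0.0018] t 8.2
turn z -0.01  shift [0.0003 0.0005 0.1685]
```

```bash
python3 -m handwheel '[0,0.0005,0.04,0,0,0, 0,0,0.04,0,0,0, 0,0,0.04,0,0,0, 0,0,0.028,0,0,0, 0,0,0.014,0,0,0, 0,0,0.006,0,0,0, 0,0,0,0,0,0]' 0 40
python3 -m handwheel '[0,0,0,0,0,0, 0,0,0,0,0,0, 0,0,0,0,0,0, 0,0,0,0,0,0, 0,0,0,0,0,0, 0,0,0,0,0,0, 0,0,0,0,0,0]' 1 40
python3 -m handwheel '[0,0,-0.02,0,0,0, 0,0,-0.03,0,0,0, 0,0,-0.04,0,0,0, 0,0,-0.03,0,0,0, 0,0,0,0,0,0, 0,0,0,0,0,0]'; python3 go.py .4865 -.3745 .142 4.4
```

```text
t: 8.9
tool_pos: [0.523, -0.1885, 0.0241]
tool_rot: [-3.137, -0.166, 0.0]
contact_force: [-0.2, -0.5, 0.9]
opening: 0.0853
t: 9.6
tool_pos: [0.5242, -0.1896, 0.0261]
tool_rot: [3.136, 0.165, 0.005]
contact_force: [0.7, 0.9, 6.7]
opening: 0.0533
t: 10.2
tool_pos: [0.5226, -0.189, 0.144]
tool_rot: [3.137, 0.165, 0.001]
contact_force: [0.2, 0.6, -2.6]
opening: 0.0533
pos [ 0.5226 -0.189   0.144 ] yaw 6.02 tilt [ 0.0004 -0.0003] t 10.2
turn z 1.62  shift [-0.0503  0.1822  0.002 ]
```

```bash
python3 -m handwheel '[0,0,0,0,0,1.6, -0.0072,0.026,0,0,0,0, -0.0072,0.026,0,0,0,0, -0.0072,0.026,0,0,0,0, -0.0072,0.026,0,0,0,0, -0.0072,0.026,0,0,0,0, -0.0072,0.026,0,0,0,0, -0.0072,0.026,0,0,0,0, 0,0,0,0,0,0, 0,0,0,0,0,0]'; python3 go.py .4865 -.3745 .024 4.4
```

```text
t: 11.2
tool_pos: [0.4854, -0.3736, 0.1415]
tool_rot: [-3.136, -0.118, 0.004]
contact_force: [0.3, 0.4, -1.5]
opening: 0.0535
pos [ 0.4854 -0.3736  0.1415] yaw 4.32 tilt [-0.0028  0.0034] t 11.2
turn z -0.08  shift [0.001  0.0009 0.1175]
```

```bash
python3 -m handwheel '[0.001,0.001,0.03,0,0,0, 0,0,0.035,0,0,0, 0,0,0.025,0,0,0, 0,0,0.015,0,0,0, 0,0,0.008,0,0,0, 0,0,0.0055,0,0,0, 0,0,0,0,0,0, 0,0,0,0,0,0]'; python3 -m handwheel '[0,0,0,0,0,0, 0,0,0,0,0,0, 0,0,0,0,0,0, 0,0,0,0,0,0]' 0.2 ;  python3 -m handwheel '[0,0,0,0,0,0, 0,0,-0.02,0,0,0, 0,0,-0.03,0,0,0, 0,0,-0.04,0,0,0, 0,0,-0.04,0,0,0, 0,0,-0.04,0,0,0, 0,0,0,0,0,0, 0,0,0,0,0,0]' 0; python3 near.py w3; python3 go.py .4765 .376 .2 -6.4 
```

```text
t: 12.0
tool_pos: [0.4886, -0.376, 0.027]
tool_rot: [3.137, 0.121, 0.003]
contact_force: [-0.4, -0.8, -2.0]
opening: 0.0538
t: 12.4
tool_pos: [0.4878, -0.3755, 0.026]
tool_rot: [3.139, 0.121, 0.001]
contact_force: [-0.1, -0.8, 0.8]
opening: 0.0687
t: 13.2
tool_pos: [0.4882, -0.3758, 0.1973]
tool_rot: [3.137, 0.121, 0.003]
contact_force: [-0.0, -0.0, -0.4]
opening: 0.0851
top [140.  31.] 5182 z 0.0675 [ 618.8 -195.5] [47.5 63.7] 4.4
top [559.  68.] 21336 z 0.0444 [ 638.2 -618.6] [ 97.6 151.1] 0.1
top [320.  83.] 3661 z 0.0677 [ 588.3 -367.4] [54. 54.] 3.4
top [320. 186.] 2953 z 0.0675 [ 487.1 -375.5] [54.2 54. ] 4.0
top [255. 296.] 856 z 0.0237 [ 321.4 -297.4] [28.4 74.8] 8.6
tray [25. 73.] 4813 z 0.0118 [582.4 -22.4] [138.5  69.3] 3.6
tray [170. 104.] 10021 z 0.0115 [ 569.  -196.5] [198.8 115.5] 0.7
pad [292. 184.] 119420 z 0.0014 [ 448.5 -286.4] [515.7 965.5] 14.5
pad [11. 90.] 571 z 0.0063 [561.8 -16.3] [24.8 58.2] 77.5
pad [173. 135.] 2101 z 0.0059 [ 523.7 -196.4] [59.6 60.1] 4.4
pad [158. 380.] 1790 z 0.0013 [ 133.7 -148.7] [ 71.9 126.2] 62.7
pad [484. 380.] 1782 z 0.0013 [ 171.2 -657.2] [126.4  72.2] 35.9
pos [ 0.4874 -0.375   0.1951] yaw 4.42 tilt [-0.0004  0.0004] t 13.25
turn z 10.82  shift [-0.0946 -0.7451 -0.0049]
```

View pics/w3.png

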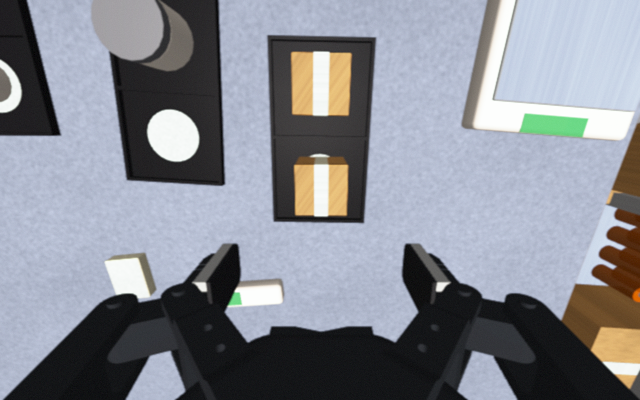

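Carton stands centred at (320,187) in its tray; the jar tray's pad at (173,135) is free. Next, the jar.

```bash
python3 -m handwheel '[0,0,0,0,0,5.4, 0,0,0,0,0,5.4, -0.0059,-0.0466,0,0,0,0, -0.0059,-0.0466,0,0,0,0, -0.0059,-0.0466,0,0,0,0, -0.0059,-0.0466,0,0,0,0, -0.0059,-0.0466,0,0,0,0, -0.0059,-0.0466,0,0,0,0, -0.0059,-0.0466,0,0,0,0, -0.0059,-0.0466,0,0,0,0, -0.0059,-0.0466,0,0,0,0, -0.0059,-0.0466,0,0,0,0, -0.0059,-0.0466,0,0,0,0, -0.0059,-0.0466,0,0,0,0, -0.0059,-0.0466,0,0,0,0, -0.0059,-0.0466,0,0,0,0, -0.0059,-0.0466,0,0,0,0, -0.0059,-0.0466,0,0,0,0, 0,0,0,0,0,0, 0,0,0,0,0,0]' 0; python3 near.py w4; python3 go.py .4765 .376 .022 -6.4
```

```text
t: 15.25
tool_pos: [0.4752, 0.3764, 0.1927]
tool_rot: [3.134, -0.171, -0.006]
contact_force: [-0.1, -1.0, -0.5]
opening: 0.0849
top [ 90. 139.] 48139 z 0.1011 [496.1 557. ] [139.7 279.4] 50.2
top [446.  21.] 1189 z 0.0254 [623.6 234.1] [78.8 34.4] 83.5
top [315.  72.] 2137 z 0.0975 [584.6 368.8] [22.3 22.9] 82.2
top [496. 108.] 5280 z 0.0577 [533.1 190.9] [84.9 41.2] 13.8
top [320. 186.] 3094 z 0.0674 [476.  376.3] [61.7 61.7] 54.9
top [320. 295.] 2715 z 0.0632 [336.2 392.2] [61.2 62.8] 83.2
tray [615.  60.] 4428 z 0.0118 [570.5  34. ] [122.3  57.8] 3.6
pad [420. 169.] 98953 z 0.0015 [429.2 270.8] [894.7 498.2] 74.6
pad [445.  12.] 1144 z 0.0019 [635.  228.1] [53.3 26.5] 84.0
pad [631.  66.] 435 z 0.0063 [562.3  22.7] [53.  19.2] 11.2
pad [309. 155.] 330 z 0.009 [501.1 385.7] [22.7 57.2] 16.4
pad [390. 274.] 304 z 0.0014 [326.8 296.4] [29.3 26.9] 87.9
pad [240. 313.] 886 z 0.0063 [287.3 516. ] [95.  33.1] 0.2
pad [159. 379.] 1721 z 0.0063 [187.6 665.3] [94.  75.3] 2.6
pad [484. 380.] 1758 z 0.0013 [114.1 160.4] [126.9  71.6] 25.3
pos [0.4757 0.3756 0.1932] yaw -6.35 tilt [-0.0033 -0.0025] t 15.3
turn z 0.05  shift [ 0.0008 -0.0005  0.1712]
```

View pics/w4.png

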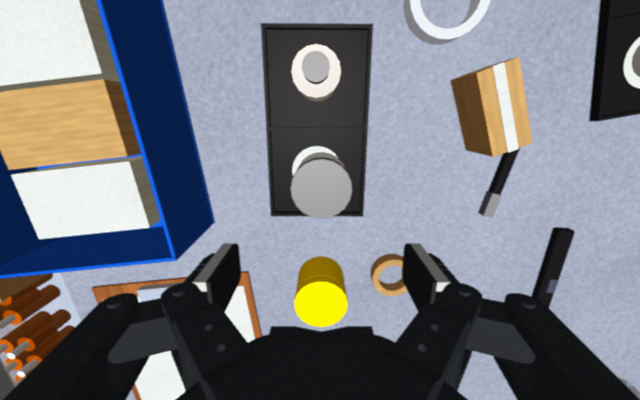

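Close view: the white jar with grey lid (320,186) stands in the bottle tray; the yellow look-alike (320,300) is 140 mm behind, clear of the gripper.

```bash
python3 -m handwheel '[0.0003,-0.0007,0.04,0,0,0, 0,0,0.04,0,0,0, 0,0,0.04,0,0,0, 0,0,0.028,0,0,0, 0,0,0.014,0,0,0, 0,0,0.009,0,0,0, 0,0,0,0,0,0]' 0 40
python3 -m handwheel '[0,0,0,0,0,0, 0,0,0,0,0,0, 0,0,0,0,0,0, 0,0,0,0,0,0, 0,0,0,0,0,0, 0,0,0,0,0,0]' 1 40
python3 -m handwheel '[0,0,-0.02,0,0,0, 0,0,-0.03,0,0,0, 0,0,-0.04,0,0,0, 0,0,-0.04,0,0,0, 0,0,0,0,0,0, 0,0,0,0,0,0]'; python3 go.py .524 -.1963 .15 0.7
```

```text
t: 16.0
tool_pos: [0.477, 0.3761, 0.0241]
tool_rot: [3.136, -0.176, -0.001]
contact_force: [-0.2, 0.6, 0.4]
opening: 0.0856
t: 16.6
tool_pos: [0.4786, 0.3774, 0.0272]
tool_rot: [-3.136, 0.174, -0.005]
contact_force: [-0.0, -3.2, 6.1]
opening: 0.0618
t: 17.2
tool_pos: [0.4774, 0.3773, 0.1557]
tool_rot: [-3.135, 0.174, -0.003]
contact_force: [-0.4, -0.6, -3.9]
opening: 0.0618
pos [0.4774 0.3773 0.1557] yaw -6.37 tilt [0.0021 0.0015] t 17.2
turn z -7.07  shift [0.0396 0.5742 0.0057]
```

```bash
python3 -m handwheel '[0,0,0,0,0,-7.1, 0.0014,0.0205,0,0,0,0, 0.0028,0.041,0,0,0,0, 0.0028,0.041,0,0,0,0, 0.0028,0.041,0,0,0,0, 0.0028,0.041,0,0,0,0, 0.0028,0.041,0,0,0,0, 0.0028,0.041,0,0,0,0, 0.0028,0.041,0,0,0,0, 0.0028,0.041,0,0,0,0, 0.0028,0.041,0,0,0,0, 0.0028,0.041,0,0,0,0, 0.0028,0.041,0,0,0,0, 0.0028,0.041,0,0,0,0, 0.0028,0.041,0,0,0,0, 0.0018,0.0205,0,0,0,0, 0,0,0,0,0,0, 0,0,0,0,0,0]'; python3 go.py .524 -.1963 .024 0.7
```

```text
t: 19.0
tool_pos: [0.5224, -0.1959, 0.1519]
tool_rot: [-3.139, -0.018, 0.006]
contact_force: [0.1, -0.6, -4.0]
opening: 0.0615
pos [ 0.5224 -0.1959  0.1519] yaw 0.67 tilt [-0.004   0.0028] t 19.0
turn z -0.03  shift [0.0016 0.0004 0.1279]
```

```bash
python3 -m handwheel '[0.0012,0.0004,0.03,0,0,0, 0,0,0.035,0,0,0, 0,0,0.03,0,0,0, 0,0,0.02,0,0,0, 0,0,0.008,0,0,0, 0,0,0.0055,0,0,0, 0,0,0,0,0,0, 0,0,0,0,0,0]'; python3 -m handwheel '[0,0,0,0,0,0, 0,0,0,0,0,0, 0,0,0,0,0,0, 0,0,0,0,0,0]' 0.12 ;  python3 -m handwheel '[0,0,0,0,0,0, 0,0,-0.02,0,0,0, 0,0,-0.03,0,0,0, 0,0,-0.04,0,0,0, 0,0,-0.04,0,0,0, 0,0,-0.04,0,0,0, 0,0,0,0,0,0, 0,0,0,0,0,0]' 0; python3 near.py w5; python3 go.py .5685 .003 .195 4.3 
```

```text
t: 19.8
tool_pos: [0.5258, -0.1963, 0.0274]
tool_rot: [3.141, 0.022, 0.002]
contact_force: [-1.3, 1.7, 2.4]
opening: 0.0616
t: 20.2
tool_pos: [0.5253, -0.1971, 0.0263]
tool_rot: [3.141, 0.02, 0.001]
contact_force: [-0.7, 0.1, 0.3]
opening: 0.0756
t: 21.0
tool_pos: [0.5257, -0.1973, 0.1976]
tool_rot: [3.14, 0.02, 0.004]
contact_force: [-0.3, -0.2, -0.9]
opening: 0.0853
top [109.  42.] 5867 z 0.0617 [660.    8.6] [68.5 42.1] 3.6
top [320.  83.] 3796 z 0.0674 [ 626.5 -194.8] [62.1 61.9] 46.0
top [630. 124.] 1298 z 0.0357 [ 590.4 -534.9] [67.6 17.6] 16.8
top [487. 128.] 4287 z 0.0676 [ 588.4 -367.5] [54.4 55.6] 3.6
top [124. 143.] 3047 z 0.0973 [568.7   2.5] [22.7 23.3] 24.6
top [  8. 186.] 652 z 0.0457 [508.3 163.8] [22.6  4.4] 16.4
top [319. 189.] 2976 z 0.0672 [ 522.9 -196.1] [61.9 61.7] 24.8
top [478. 219.] 3765 z 0.0675 [ 487.1 -375.1] [55.  55.2] 4.9
top [385. 323.] 786 z 0.0235 [ 319.8 -284.3] [29.3 94.7] 8.0
tray [453. 188.] 3803 z 0.0117 [ 536.3 -369.6] [208.5 115.4] 3.4
tray [126. 103.] 1976 z 0.0117 [607.2   8.1] [110.2  41.4] 89.3
pad [327. 171.] 135152 z 0.0015 [ 436.4 -195.6] [ 562.8 1044.8] 0.9
pad [165. 143.] 741 z 0.0066 [565.6  -4.9] [60.3 47.5] 0.9
pad [158. 380.] 1825 z 0.0013 [186.9  51.9] [ 74.1 128. ] 59.0
pad [484. 380.] 1831 z 0.0013 [ 192.6 -456. ] [129.6  73.8] 32.5
pos [ 0.5248 -0.1968  0.1956] yaw 0.72 tilt [-0.0005  0.0003] t 21.05
turn z -3.58  shift [ 0.0586 -0.196   0.0006]
```

View pics/w5.png

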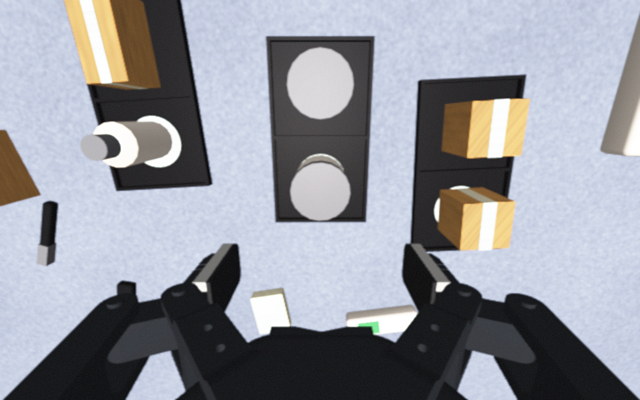

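Jar centred at (320,188) in its tray, carton upright at (478,219). Now the bottle from its parking pocket (124,143).

```bash
python3 -m handwheel '[0,0,0,0,0,-3.6, 0.0084,-0.028,0,0,0,0, 0.0084,-0.028,0,0,0,0, 0.0084,-0.028,0,0,0,0, 0.0084,-0.028,0,0,0,0, 0.0084,-0.028,0,0,0,0, 0.0084,-0.028,0,0,0,0, 0.0084,-0.028,0,0,0,0, 0,0,0,0,0,0, 0,0,0,0,0,0]' 0; python3 go.py .5688 .0028 .030 4.3
```

```text
t: 22.05
tool_pos: [0.5679, 0.0033, 0.1938]
tool_rot: [-3.139, -0.12, 0.006]
contact_force: [-0.9, -0.1, 0.0]
opening: 0.0851
pos [0.5679 0.0033 0.1938] yaw 4.4 tilt [-0.0038  0.    ] t 22.05
turn z 0.1  shift [0.0009 0.0006 0.1638]
```

```bash
python3 -m handwheel '[0.0006,0.0005,0.04,0,0,0, 0,0,0.04,0,0,0, 0,0,0.035,0,0,0, 0,0,0.025,0,0,0, 0,0,0.016,0,0,0, 0,0,0.008,0,0,0, 0,0,0,0,0,0]' 0 40
python3 -m handwheel '[0,0,0,0,0,0, 0,0,0,0,0,0, 0,0,0,0,0,0, 0,0,0,0,0,0, 0,0,0,0,0,0, 0,0,0,0,0,0, 0,0,0,0,0,0, 0,0,0,0,0,0]' 1 40
python3 -m handwheel '[0,0,-0.02,0,0,0, 0,0,-0.04,0,0,0, 0,0,-0.04,0,0,0, 0,0,-0.02,0,0,0, 0,0,0,0,0,0, 0,0,0,0,0,0]'; python3 go.py .4833 .3803 .15 -6.4
```

```text
t: 22.75
tool_pos: [0.5689, 0.002, 0.0312]
tool_rot: [-3.139, -0.117, 0.003]
contact_force: [-0.1, 0.1, 0.3]
opening: 0.0854
t: 23.55
tool_pos: [0.5708, 0.0024, 0.0338]
tool_rot: [3.139, 0.119, 0.004]
contact_force: [-1.0, 0.1, 5.9]
opening: 0.0431
t: 24.15
tool_pos: [0.569, 0.0026, 0.1511]
tool_rot: [-3.139, -0.119, 0.002]
contact_force: [-0.7, -0.5, -1.4]
opening: 0.043
pos [0.569  0.0026 0.1511] yaw 4.32 tilt [-0.001   0.0001] t 24.15
turn z 10.72  shift [-0.1273 -0.3658  0.0011]
```

```bash
python3 -m handwheel '[0,0,0,0,0,5.35, 0,0,0,0,0,5.35, -0.0064,-0.0183,0,0,0,0, -0.0127,-0.0366,0,0,0,0, -0.0127,-0.0366,0,0,0,0, -0.0127,-0.0366,0,0,0,0, -0.0127,-0.0366,0,0,0,0, -0.0127,-0.0366,0,0,0,0, -0.0127,-0.0366,0,0,0,0, -0.0127,-0.0366,0,0,0,0, -0.0127,-0.0366,0,0,0,0, -0.0127,-0.0366,0,0,0,0, -0.0064,-0.0183,0,0,0,0, 0,0,0,0,0,0, 0,0,0,0,0,0, 0,0,0,0,0,0]'; python3 near.py w6 | egrep 'tray|pad'; python3 go.py .483 .3804 .032 -6.4
```

```text
t: 25.75
tool_pos: [0.4835, 0.379, 0.1504]
tool_rot: [3.135, -0.176, -0.003]
contact_force: [0.2, -0.8, -1.5]
opening: 0.0429
tray [582. 289.] 1878 z 0.0133 [316.4  82.8] [ 21.5 118.3] 80.5
pad [433. 159.] 93871 z 0.0014 [432.6 317.1] [814.1 472.3] 78.5
pad [468.  10.] 957 z 0.0017 [631.7 226.7] [49.3 19.6] 83.7
pad [319. 181.] 2058 z 0.006 [487.8 379.7] [59.7 50.5] 83.6
pad [ 98. 332.] 435 z 0.0062 [330.  680.7] [25.8 58.6] 29.9
pad [201. 366.] 1208 z 0.0062 [248.3 567.2] [ 28.3 150.9] 45.3
pad [441. 366.] 1096 z 0.0014 [204.7 244.2] [151.1  27.5] 31.7
pos [0.4838 0.379  0.1509] yaw -6.45 tilt [-0.0015 -0.0012] t 25.8
turn z -0.05  shift [-0.0009 -0.0013  0.1189]
```

```bash
python3 -m handwheel '[-0.0008,-0.0012,0.03,0,0,0, 0,0,0.035,0,0,0, 0,0,0.025,0,0,0, 0,0,0.015,0,0,0, 0,0,0.008,0,0,0, 0,0,0.0055,0,0,0, 0,0,0,0,0,0, 0,0,0,0,0,0]'; python3 -m handwheel '[0,0,0,0,0,0, 0,0,0,0,0,0, 0,0,0,0,0,0, 0,0,0,0,0,0]' 0.3 ;  python3 -m handwheel '[0,0,0,0,0,0, 0,0,-0.02,0,0,0, 0,0,-0.03,0,0,0, 0,0,-0.04,0,0,0, 0,0,-0.04,0,0,0, 0,0,-0.03,0,0,0, 0,0,0,0,0,0, 0,0,0,0,0,0]' 0; python3 near.py w7; python3 go.py .5332 .1905 .19 14 
```

```text
t: 26.6
tool_pos: [0.4842, 0.3822, 0.0351]
tool_rot: [-3.135, 0.175, -0.003]
contact_force: [0.4, -0.2, -1.7]
opening: 0.0427
t: 27.0
tool_pos: [0.4834, 0.3817, 0.0339]
tool_rot: [-3.136, 0.175, -0.001]
contact_force: [-0.2, 0.4, -0.0]
opening: 0.0597
t: 27.8
tool_pos: [0.4835, 0.3818, 0.1945]
tool_rot: [-3.136, 0.175, -0.002]
contact_force: [0.6, -0.2, -0.4]
opening: 0.0851
top [ 94. 143.] 51673 z 0.101 [497.1 561.2] [148.6 295. ] 49.2
top [451.  27.] 1374 z 0.0255 [628.3 233.5] [79.1 43.9] 83.9
top [323.  81.] 1989 z 0.0974 [584.4 368.9] [22.5 22.7] 41.4
top [500. 116.] 5161 z 0.0576 [533.3 190.8] [84.5 41.7] 14.1
top [320. 188.] 1669 z 0.0972 [482.7 382.8] [22.6 22.7] 40.9
top [326. 300.] 2645 z 0.0632 [337.2 392.2] [60.5 61.7] 8.6
tray [617.  64.] 4478 z 0.0117 [574.3  39.9] [132.8  51.6] 6.9
tray [327. 202.] 1960 z 0.0117 [479.8 380.6] [112.3 101.9] 84.0
pad [424. 167.] 96708 z 0.0015 [439.8 272.1] [882.5 495.5] 74.2
pad [449.  16.] 1599 z 0.0017 [639.7 227.8] [53.5 35.8] 84.1
pad [634.  73.] 448 z 0.0062 [561.9  24.4] [49.3 15.8] 12.1
pad [326. 167.] 614 z 0.0065 [490. 377.] [60.7 44.8] 67.5
pad [243. 315.] 1067 z 0.0063 [291.7 519.9] [86.4 40.9] 0.1
pad [160. 378.] 1619 z 0.0063 [196.8 668.3] [67.1 95.3] 90.0
pad [484. 380.] 1758 z 0.0014 [125.7 168.5] [126.6  71.1] 25.3
pos [0.4828 0.3813 0.1927] yaw -6.38 tilt [-0.0011 -0.0007] t 27.85
turn z -20.38  shift [0.0028 0.1974 0.0027]
```

View pics/w7.png

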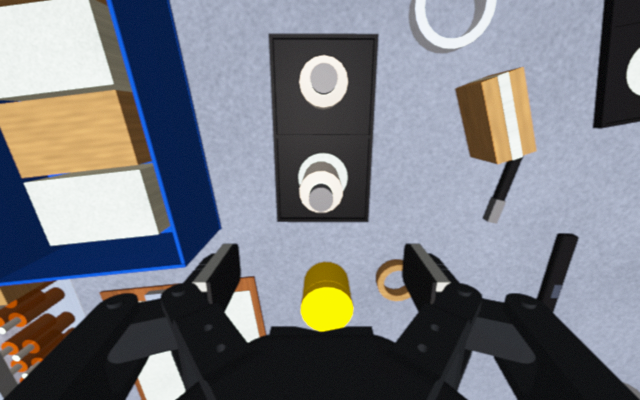

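Bottle upright at (320,188) in its tray, ~2.5 mm off the middle. Last, the longbox at (500,116).

```bash
python3 -m handwheel '[0,0,0,0,0,-6.8, 0,0,0,0,0,-6.8, 0,0,0,0,0,-6.8, 0.0004,0.0282,0,0,0,0, 0.0004,0.0282,0,0,0,0, 0.0004,0.0282,0,0,0,0, 0.0004,0.0282,0,0,0,0, 0.0004,0.0282,0,0,0,0, 0.0004,0.0282,0,0,0,0, 0.0004,0.0282,0,0,0,0, 0,0,0,0,0,0, 0,0,0,0,0,0]' 0; python3 near.py w8|grep -e top -e 'pad.*z 0.00[5-9]'; python3 go.py .5332 .1906 .020 14
```

```text
t: 29.05
tool_pos: [0.5329, 0.1904, 0.1915]
tool_rot: [-3.118, -0.381, 0.006]
contact_force: [-0.3, 0.8, -0.3]
opening: 0.0853
top [ 13. 107.] 5208 z 0.0514 [508.8 520.5] [  4.2 157.7] 89.9
top [309.  64.] 2257 z 0.0254 [645.9 231.5] [78.3 78.9] 15.7
top [532.  95.] 6280 z 0.0617 [668.    9.8] [84.6 42.4] 4.4
top [150.  91.] 3296 z 0.0974 [584.5 368.3] [23.9 22.6] 90.0
top [321. 183.] 3117 z 0.0576 [533.1 190.6] [84.6 39.9] 14.6
top [130. 190.] 2882 z 0.0972 [482.4 382.4] [23.2 23.4] 6.0
top [618. 266.] 2362 z 0.067 [ 511.8 -174.7] [54.5 18. ] 28.0
top [125. 286.] 1778 z 0.0632 [349.8 398.6] [32.4 63.5] 23.6
top [153. 377.] 1448 z 0.0632 [213.1 346.1] [37.  55.8] 72.4
pad [169. 176.] 702 z 0.0065 [486.5 374.4] [60.1 46.4] 33.3
pad [476. 187.] 1833 z 0.006 [566.3   1.4] [60.5 59.8] 88.4
pad [ 28. 315.] 7052 z 0.0064 [196.6 546.3] [ 88.9 283.1] 85.6
pos [0.5329 0.191  0.1919] yaw 14.02 tilt [-0.0029 -0.    ] t 29.1
turn z 0.02  shift [0.0002 0.0005 0.1719]
```

View pics/w8.png

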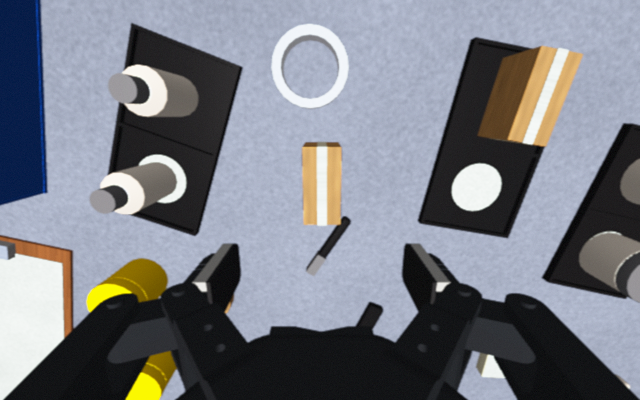

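Longbox (321,183) lies square between the fingers; the marker (328,245) is at its near end, outside the 22 mm pads. Grasping.

```bash
python3 -m handwheel '[0.0002,0.0004,0.04,0,0,0, 0,0,0.04,0,0,0, 0,0,0.04,0,0,0, 0,0,0.028,0,0,0, 0,0,0.014,0,0,0, 0,0,0.01,0,0,0, 0,0,0,0,0,0]' 0 40
python3 -m handwheel '[0,0,0,0,0,0, 0,0,0,0,0,0, 0,0,0,0,0,0, 0,0,0,0,0,0, 0,0,0,0,0,0, 0,0,0,0,0,0, 0,0,0,0,0,0, 0,0,0,0,0,0]' 1 40
python3 -m handwheel '[0,0,-0.02,0,0,0, 0,0,-0.03,0,0,0, 0,0,-0.04,0,0,0, 0,0,-0.03,0,0,0, 0,0,0,0,0,0, 0,0,0,0,0,0]'; python3 go.py .5665 .0017 .14 4.3
```

```text
t: 29.8
tool_pos: [0.5335, 0.1908, 0.0209]
tool_rot: [3.118, 0.385, -0.002]
contact_force: [-0.3, -1.1, -0.5]
opening: 0.0853
t: 30.6
tool_pos: [0.5353, 0.1906, 0.0231]
tool_rot: [-3.118, -0.383, -0.004]
contact_force: [0.1, -0.5, 6.1]
opening: 0.0396
t: 31.2
tool_pos: [0.5339, 0.1904, 0.1413]
tool_rot: [-3.118, -0.383, -0.0]
contact_force: [-0.5, -0.7, -1.7]
opening: 0.0396
pos [0.5339 0.1904 0.1413] yaw 14.02 tilt [0. 0.] t 31.2
turn z 9.72  shift [0.0184 0.1906 0.0013]
```

```bash
python3 -m handwheel '[0,0,0,0,0,4.9, 0,0,0,0,0,4.8, 0.0026,0.0272,0,0,0,0, 0.0026,0.0272,0,0,0,0, 0.0026,0.0272,0,0,0,0, 0.0026,0.0272,0,0,0,0, 0.0026,0.0272,0,0,0,0, 0.0026,0.0272,0,0,0,0, 0.0026,0.0272,0,0,0,0, 0,0,0,0,0,0, 0,0,0,0,0,0, 0,0,0,0,0,0]'; python3 near.py w9|grep -e top -e pad | head -8; python3 go.py .5665 .0017 .025 4.3
```

```text
t: 32.4
tool_pos: [0.5654, 0.0027, 0.1397]
tool_rot: [-3.138, -0.119, 0.005]
contact_force: [-0.6, 0.6, -1.1]
opening: 0.0397
top [323.  67.] 6651 z 0.0616 [668.3   9.4] [84.3 40.1] 4.0
top [68. 81.] 3485 z 0.0253 [646.1 230.5] [80.1 79. ] 58.1
top [563. 146.] 7577 z 0.0673 [ 626.6 -194.5] [62.3 63.2] 13.5
top [527. 257.] 5643 z 0.0671 [ 523.2 -195.3] [62.3 63.1] 0.4
pad [289. 155.] 118477 z 0.0014 [500.1   3.1] [472.  874.9] 4.5
pad [79. 87.] 2438 z 0.0077 [645.3 239.8] [57.5 45.1] 20.5
pad [322. 165.] 431 z 0.0059 [589.9   3.6] [12.6 47.1] 3.8
pad [204. 365.] 1012 z 0.0012 [305.6 139. ] [ 24.5 148.1] 55.7
pos [0.5657 0.0028 0.1403] yaw 4.38 tilt [-0.0023  0.0005] t 32.45
turn z 0.08  shift [0.0007 0.0012 0.1153]
```

```bash
python3 -m handwheel '[0.0004,0.001,0.03,0,0,0, 0,0,0.035,0,0,0, 0,0,0.025,0,0,0, 0,0,0.013,0,0,0, 0,0,0.008,0,0,0, 0,0,0.0045,0,0,0, 0,0,0,0,0,0, 0,0,0,0,0,0]'; python3 -m handwheel '[0,0,0,0,0,0, 0,0,0,0,0,0, 0,0,0,0,0,0, 0,0,0,0,0,0]' 0.3 ;  python3 -m handwheel '[0,0,0,0,0,0, 0,0,-0.02,0,0,0, 0,0,-0.03,0,0,0, 0,0,-0.04,0,0,0, 0,0,-0.04,0,0,0, 0,0,-0.04,0,0,0, 0,0,0,0,0,0, 0,0,0,0,0,0]' 0; python3 near.py w10|grep top; python3 - <<'E'
from h import *
for n in ['scene','side']:
    im,d,P,M,f,c=grab(n); save(n+'1.png',im); np.savez('/tmp/'+n,im=im,P=P)
E
python3 seg.py | grep z
```

```text
t: 33.25
tool_pos: [0.5684, 0.001, 0.0276]
tool_rot: [3.139, 0.119, 0.005]
contact_force: [-0.5, 1.1, -1.9]
opening: 0.0397
t: 33.65
tool_pos: [0.5673, 0.0009, 0.0264]
tool_rot: [3.139, 0.118, 0.001]
contact_force: [-0.1, -0.0, -0.3]
opening: 0.0595
t: 34.45
tool_pos: [0.5678, 0.0009, 0.1976]
tool_rot: [3.139, 0.118, 0.005]
contact_force: [0.6, -0.0, -0.8]
opening: 0.0856
top [320.  82.] 3985 z 0.0617 [668.3   9.5] [84.1 40. ] 4.0
top [114.  92.] 2197 z 0.0254 [646.  230.7] [78.1 79.6] 4.1
top [512. 144.] 4471 z 0.0674 [ 626.7 -194.3] [62.1 62.9] 30.1
top [  8. 144.] 632 z 0.0419 [580.5 349.7] [ 7.6 30.7] 77.0
top [320. 185.] 3057 z 0.0616 [566.6   1.2] [84.1 40.1] 4.4
top [623. 190.] 1684 z 0.0618 [ 578.6 -341.2] [36.8  4.2] 3.1
top [488. 235.] 3559 z 0.0672 [ 523.  -195.4] [62.4 62. ] 48.3
top [ 12. 226.] 860 z 0.0514 [478.2 364. ] [ 8.9 32. ] 77.8
top [613. 271.] 2979 z 0.0673 [ 485.3 -359.4] [58.2 29. ] 11.5
top [ 21. 330.] 2287 z 0.0632 [333.9 373.9] [27.9 60.1] 80.1
top [482. 362.] 361 z 0.0237 [ 315.6 -257. ] [28.7 41.5] 8.5
scene table z -0.0015813660322686607
[105. 149.] 261
[... 2008 characters left out ...]
 0.383]
[304. 157.] 472 z 0.067 top rect [ 624.2 -191.8] [61.4 61.1] 47.3 all [ 0.592 -0.226] [ 0.655 -0.158]
[331. 169.] 533 z 0.067 top rect [ 522.4 -192.6] [63.2 62.3] 84.1 all [ 0.489 -0.225] [ 0.554 -0.16 ]
[251. 182.] 1331 z 0.062 top rect [615.6   7.6] [189.4  44.4] 4.2 all [ 0.519 -0.021] [0.71  0.035]
[166. 215.] 288 z 0.026 top rect [643.6 232.4] [78.9 79.9] 74.8 all [0.604 0.192] [0.686 0.272]
[ 29. 302.] 6132 z 0.1 top rect [585.2 527.2] [ 96.9 355. ] 74.0 all [0.426 0.52 ] [0.771 0.643]
[129. 252.] 1580 z 0.096 top rect [530.7 377.1] [ 22.9 128.4] 82.0 all [0.458 0.349] [0.598 0.406]
[175. 310.] 1407 z 0.064 top rect [334.5 393.4] [61.8 63.5] 19.4 all [0.303 0.362] [0.367 0.425]
```

View pics/w10.png

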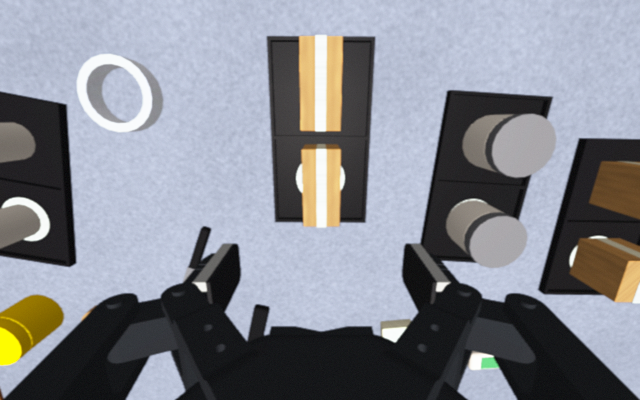

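View pics/scene1.png

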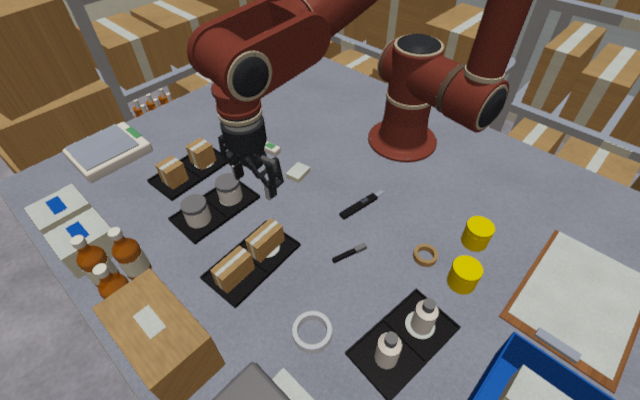

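All four loose products stand upright beside their own kind: carton (200,153), jar (228,190), longbox (265,240), bottle (425,317). The gripper is clear, about 0.2 m up.

```bash
python3 -c "
from station import ctrl
print(ctrl.finish_job())"
```

```text
the job is handed in; nothing more can be done
None
```

All four loose products now stand upright in the near pocket of their own trays, and the job is handed in at about 34.6 s of the 120 s allowed. I parked the bottle in the empty longbox pocket, then moved the carton, the jar, the bottle and finally the longbox to their own trays.

The last camera checks compared each product's position with its pocket centre:

| Product | Offset from pocket centre |
|---|---|
| carton | about 1 mm |
| jar | about 1 mm |
| longbox | under 1 mm, in line with the fixed box |
| bottle | about 2.5 mm sideways, the largest; I left it |

- **Upright:** the tops of all four are at the same height as the fixed products, and nothing was knocked over. The yellow jars, the tape roll and the marker were not touched.
- **Force:** the readings I took stayed below about 7 N.
- **Camera disagreement:** the scene and side cameras differed by about 4 mm. I aimed with the wrist camera, whose readings fell between the two.

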